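Load the electrode magazine

ROBOT

A 6-joint arm with a two-finger parallel gripper is mounted at the origin on the work surface. World frame = base frame: x ahead of the robot, y to its left, z up, the work surface at z = 0. Lengths are in m, angles in rad, forces in N, time in s.
With the tool pointing down it reaches from about 0.375 to 0.825 m from the base axis. Payload 5.5 kg.
Tool frame: the origin (TCP) lies at the very end of the fingers, on their centre line; the grasp point (between the pads) lies 19 mm behind it (manip.hold_point_z is the distance from the TCP to the grasp point, in m); z points along the fingers, y is the line along which they close (so a half turn about z gives the same grasp; the last joint's range is limited). The gripper opens to 85 mm and grips with 20 to 120 N. Pads are 22 mm wide; open, the fingers measure 114 mm over their backs; the gripper's body (76 mm by 85 mm) begins 54 mm behind the grasp point. The pads swing forward as they close: fully open they stand 13 mm farther back than shut.
Start: joints at [-1.189, 0.314, -0.047, 1.21, 0, 1.571], TCP at [0.224, -0.557, 0.231] pointing down, gripper open.
Joint ranges: [-2.67, 2.67], [-0.69, 1.73], [-1.03, 1.25], [-2.08, 2.16], [-1.42, 1.45], [-3.14, 3.14]. Speed limits (rad/s): [2.39, 2.39, 3.01, 3.14, 3.14, 3.14].

INTERFACE

Orientations are given as a unit quaternion [x, y, z, w].
In Python, from bench import manip gives the robot as it stands.
- The arm moves only by the tool drive_tool, never from a script. Its arguments are lists of equal length, an entry for each row: "xyz": the shift along the tool's x, y, z in mm, a list of three; "delta_rot": the turn, a rotation vector about the tool's x, y, z in degrees, a list of three; "hand": the opening, from 0 (shut) to 1 (fully open). In form: {"xyz": [[x, y, z], ...], "delta_rot": [[wx, wy, wz], ...], "hand": [hand, ...]}. A call has exactly 8 rows; each row shifts and turns the commanded pose from where the row before left it, along the tool's axes as they then stand; what a row does not reach is not made up. A row lasts 1/10 s, in which the tool goes at most 50 mm and 8.59 degrees, less where a joint would pass 70% of its speed; a pose out of reach is approached as far as the arm can. A call is refused whole if a number of a shift passes 50 or a number of a turn 8.59, either way. A call with a gripper value outside its range is refused whole. The fingers move at their own pace and stop on an object; "force" is the grip in N (left out, the last holds). Time passes only in rows, so rows that do not move let the fingers close, or fill a call up. It gives the time, the measured TCP pose, the force, the opening and the grip force at its end, in the units of the state.
- manip.get_obs(): the state, without advancing time (a new reading comes with each control period).
- manip.read_camera(name): name is "scene" or "top"; returns the picture (480x640x3 uint8, red, green, blue); there is no depth.
- manip.camera_info(name): a dict with "K" (3x3 intrinsics, pixels), "xyz" and "orientation" of the camera in the world. Camera axes: x right, y up, looking along -z (the intrinsics and any distortion apply to the point x, -y, -z); pixel columns grow to the right and rows downward; lengths in m; the calibration is good to about 2 mm. A picture is of the moment at which its call begins. camera_info takes no time and is no camera call.
- manip.finish_job(): hands the job in; it is judged then, once.
The state is a dict: "time": time; "joint_pos": joint angles; "joint_velocities": joint speeds; "joint_torque": joint torques, N m; "position": TCP position; "orientation": TCP orientation; "wrist_force": force on the tool from outside, world axes, zero at the start; "wrist_torque": the same for the moment, N m; "finger_gap": finger opening in m; "grasp_force": force on a finger pad.
Only numpy, scipy, OpenCV 4.12 (cv2) and the standard library are available. Lean on these libraries where they do the work, as an engineer would, in place of code of your own. Each camera call takes 0.05 s, during which the arm holds its last target. There are 200 camera calls.

TASK

Lift the loose cover plate off the two pins of the white magazine and set it down flat on the middle of the plywood board, right way up. Then draw the longest tube out of the leaning rack and lower it upright into the magazine's wide hole until it stands on the bottom; set both down gently, do not drop them. Leave the two short tubes in the rack and everything else on the bench where it is.

Things in the scene. Friction and masses are not known exactly. Their poses are not given: they have to be found in the camera images.
- magazine: White fixed block 100 x 150 x 90 mm (x, y, z) on a 130 x 180 x 6 mm foot plate. Origin: centre of its underside. Under the cover its top has a wide hole and, 49 mm from it towards -y, a narrow 15 mm square one (too small for the tube). On the top at y = +60 and -60 mm: dark rails 3 mm high that carry the cover, each with a steel pin 8 mm thick, its tip 115 mm above the bench.
- wide_hole (a point): Centre of the mouth of the magazine's wide hole: at x = 0, y = +22 mm, z = 90 mm in the magazine's frame; 27 mm wide, 75 mm deep, flat bottom (15 mm above the bench).
- cover: Loose steel cover plate 100 x 150 x 6 mm (x, y, z), 0.25 kg. It lies on the magazine's rails at the start (its underside 93 mm above the bench), the two pins passing through its 12 mm square holes (at y = +60 and -60 mm) and standing 16 mm above it. Origin: centre of its underside.
- cover_handle (a point): Grip point in the middle of the cover's black bridge handle, 33 mm above the cover's underside. The handle is a bar along the cover's y, 70 mm long, 16 mm thick (along x), from 26 to 46 mm above the underside, on two 12 mm posts at y = +27 and -27 mm.
- board: Fixed plywood board 240 x 210 x 12 mm (x, y, z) lying on the bench. Origin: centre of its underside; its top is 12 mm above the bench.
- rack: Fixed grey rack with three holes in a row along its y (60 mm apart), 27 mm wide and 60 mm deep, in a block 55 x 190 x 70 mm that leans 29 degrees (0.5 rad; the tubes sag about 4 degrees more): the holes and tubes point up and towards the rack's -x. On a 120 x 200 x 5 mm base. Origin: centre of its underside.
- rack_hole0 (a point): Centre of the mouth of the rack's hole at y = -60 mm. Each mouth is 83 mm above the bench, at x = -4 mm in the rack's frame.
- rack_hole1 (a point): Centre of the mouth of the rack's middle hole.
- rack_hole2 (a point): Centre of the mouth of the rack's hole at y = +60 mm.
- long_tube: The longest tube: round-bottomed aluminium tube 24 mm thick, 170 mm long, with a ribbed grey cap 28 mm thick on its upper 45 mm; 0.11 kg. Origin: tip of its rounded foot, on the axis; its z axis runs up along the tube to the cap. It stands in one of the three rack holes, 60 mm deep, 110 mm showing.
- long_tube_cap (a point): Point on the long tube's axis inside the cap, 148 mm from the foot (22 mm below the top): a good place to grip.
- short_tube_a: Bystander: the same kind of tube but 120 mm long, 60 mm showing above its rack hole. Origin: tip of its rounded foot, on the axis, z up along the tube.
- short_tube_b: Bystander: another 120 mm tube, in the remaining rack hole. Origin: tip of its rounded foot, on the axis, z up along the tube.
- oil_bottle: Bystander: white bottle, 60 mm wide, 150 mm high, standing at the back. Origin: centre of its underside.
- jar: Bystander: glass jar, 64 mm wide, 70 mm high, at the back. Origin: centre of its underside.
- wheel: Bystander: grey grinding wheel lying flat at the back, 100 mm wide, 20 mm thick. Origin: centre of its underside.
- caliper: Bystander: steel caliper 160 mm long lying on the bench near the robot. Origin: its underside.
- screwdriver: Bystander: screwdriver 180 mm long lying on the bench near the robot. Origin: its underside.
Mind the look-alikes: they are no part of the job. Leave any turquoise look-alike of the long_tube alone. Leave any pink look-alike of the cover alone.

How it is judged:
By the outcome, as a careful person would: the job done as asked, in the order asked, and still so for the second after the job is handed in, with the robot touching nothing.
It also fails if it takes over 61 s, if anything falls off the work surface, if the arm or the gripper's body presses on something with over 40 N, if the wrist force passes 120 N, or if a joint passes its speed limit or range.

## Working session

There is one attempt and no reset: what is moved stays moved. The work goes in short steps, Python scripts to look and compute and a tool call to move; the robot and the scene stay as the last step left them, time stands still between calls to the robot, and variables do not carry over. Pictures are saved under pics/ and viewed, at most 10 in all, crops included, and the job is handed in when it is done.

Besides the shell and the picture viewer there is one more tool, called after "Emit:" as name(argument=value, ...) on one line, values as JSON. drive_tool: Moves the arm, as the interface text tells. Its arguments: {"type":"object","properties":{"xyz":{"type":"array"},"delta_rot":{"type":"array"},"hand":{"type":"array"},"force":{"type":"number"}},"required":["xyz","delta_rot","hand"]}

```bash
mkdir -p pics && ls && python3 - <<'E'
from bench import manip
import cv2
for n in ("scene","top"):
    im=manip.read_camera(n); cv2.imwrite(f"pics/{n}0.png",im[:,:,::-1])
    print(n,manip.camera_info(n))
print(manip.get_obs(), manip.hold_point_z)
E
```

```text
pics
scene {'K': array([[500.98091435,   0.        , 316.2736397 ],
       [  0.        , 500.98091435, 237.79132185],
       [  0.        ,   0.        ,   1.        ]]), 'xyz': array([1.21648752, 0.55753208, 0.82177355]), 'orientation': array([0.2016506 , 0.38540371, 0.79759066, 0.41791166])}
top {'K': array([[443.87638629,   0.        , 328.21184874],
       [  0.        , 443.87638629, 249.03773483],
       [  0.        ,   0.        ,   1.        ]]), 'xyz': array([0.40325563, 0.03837598, 1.18234872]), 'orientation': array([ 0.02519536, -0.02787243, -0.70435247,  0.70885536])}
{'time': 0.1, 'joint_pos': array([-1.18900614e+00,  3.14113827e-01, -4.79540932e-02,  1.21021612e+00,
       -1.23937004e-05,  1.57078439e+00]), 'joint_velocities': array([-0.00180031, -0.00083248,  0.00144408, -0.00218898, -0.00100482,
       -0.00083064]), 'joint_torque': array([-6.20370574e-04, -5.40765738e+01,  3.40541375e+01,  1.11708086e-02,
        4.97131100e-05, -1.26980035e-05]), 'position': array([ 0.22335466, -0.55632541,  0.23055662]), 'orientation': array([ 9.81833390e-01,  1.89743618e-01, -1.47217658e-04, -7.29169450e-04]), 'wrist_force': array([ 0.9630623 , -0.64014349,  0.23688217]), 'wrist_torque': array([-0.01724949, -0.00211011, -0.00077628]), 'grasp_force': 0.0, 'finger_gap': 0.08569813566632553} 0.0187
```

View pics/scene0.png

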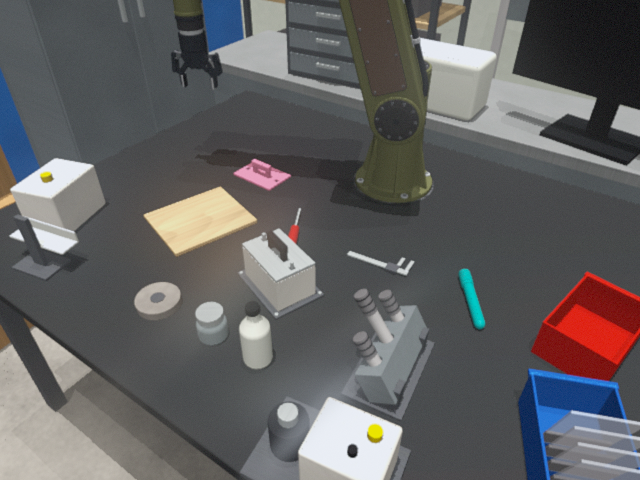

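View pics/top0.png

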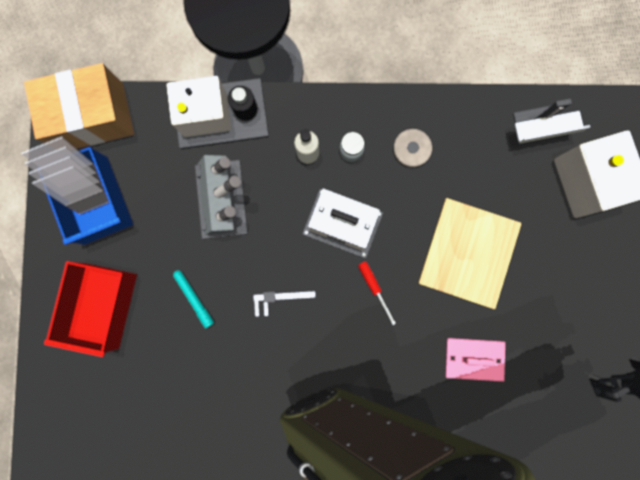

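The scene view shows the magazine at (280,265) with its steel cover, and the board at (200,218). The leaning rack is at (395,350), with caps at (363,297), (388,300) and (362,342).

In the top view the magazine is at (343,222), the board at (470,252) and the rack at (220,195).

- **Could be taken for the long tube:** turquoise tube, scene (472,298), not wanted; short tubes, scene (388,300) and (362,342); and the grey tube at (363,297), which shows the most length and is my choice.
- **Could be taken for the cover:** pink plate, scene (262,174), not wanted; and the steel plate on the magazine at (280,250), my choice.

One close crop will check both choices.

```bash
cat > h.py <<'E'
import numpy as np, cv2
from scipy.spatial.transform import Rotation as R
from bench import manip
def cam(n):
    c=manip.camera_info(n); return np.array(c["K"]),np.array(c["xyz"]),R.from_quat(c["orientation"]).as_matrix()
def proj(n,P):
    K,t,M=cam(n); p=(np.atleast_2d(P)-t)@M; p=p*[1,-1,-1]; q=p@K.T; return q[:,:2]/q[:,2:]
def onz(n,uv,z):
    K,t,M=cam(n); uv=np.atleast_2d(uv); d=np.c_[uv,np.ones(len(uv))]@np.linalg.inv(K).T*[1,-1,-1]@M.T
    return t+d*((z-t[2])/d[:,2])[:,None]
E
python3 - <<'E'
import cv2, numpy as np
s=cv2.imread("pics/scene0.png"); t=cv2.imread("pics/top0.png")
f=lambda im,x,y,w,h,k: cv2.resize(im[y:y+h,x:x+w],None,fx=k,fy=k,interpolation=cv2.INTER_CUBIC)
a=np.hstack([f(s,230,215,100,100,3),f(s,335,275,100,150,2)[:300],f(t,190,145,75,100,3)])
b=np.hstack([f(t,300,180,90,75,4),f(t,415,190,110,125,2.4)])
print(a.shape,b.shape)
W=max(a.shape[1],b.shape[1]); p=lambda m: np.pad(m,((0,0),(0,W-m.shape[1]),(0,0)))
cv2.imwrite("pics/crop0.png",np.vstack([p(a),p(b)[:300] if b.shape[0]>300 else p(b)]))
E
```

```text
(300, 725, 3) (300, 624, 3)
```

View pics/crop0.png

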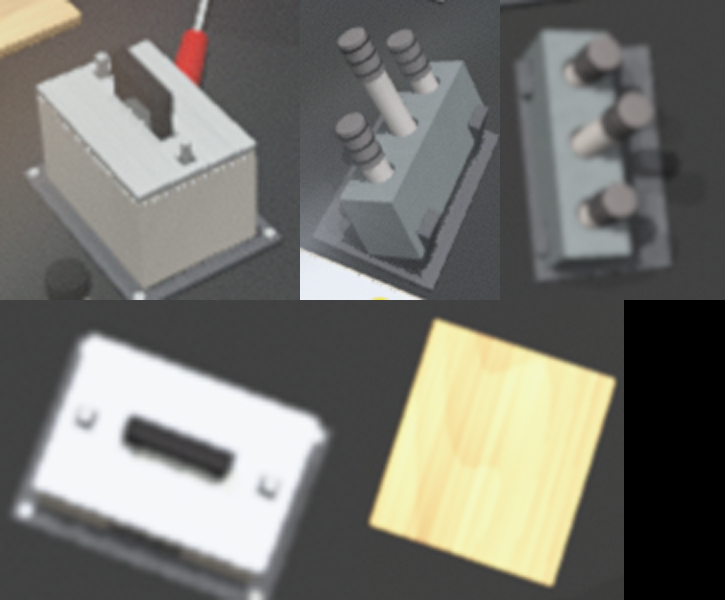

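The crop confirms that the long tube is in the middle hole: it shows about twice the length of its neighbours. The steel cover with the black handle sits on the magazine. I'll fit poses from the corner pixels in both views.

```bash
cat > fit.py <<'E'
from h import *
from scipy.optimize import least_squares
def fit(obs,x0):
    def res(p):
        c,s=np.cos(p[2]),np.sin(p[2]); r=[]
        for n,L,uv in obs:
            P=[p[0]+c*L[0]-s*L[1],p[1]+s*L[0]+c*L[1],L[2]]; r.append(proj(n,P)[0]-uv)
        return np.ravel(r)
    s=least_squares(res,x0,loss="soft_l1"); return s.x,np.round(res(s.x).reshape(-1,2),1)
a=.05;b=.075;h=.099
cov=[("top",(a,b,h),(323,188.75)),("top",(a,-b,h),(381.75,212.5)),("top",(-a,-b,h),(365,248-5)),("top",(-a,b,h),(308.75,228)),
("scene",(a,b,h),(276.7,280.7)),("scene",(a,-b,h),(242.3,243.3)),("scene",(-a,-b,h),(277.7,228.3)),("scene",(-a,b,h),(315.7,265)),
("top",(0,.06,.115),(321.7,208.7)),("top",(0,-.06,.115),(367,226.2)),("scene",(0,-.06,.115),(264.3,234)),("scene",(0,.06,.115),(292,264.3)),("top",(0,0,.139),(344.7,216.7))]
g=onz("top",(344.7,216.7),.139)[0]; print("handle",g); print("pins",onz("top",[(321.7,208.7),(367,226.2)],.115),onz("scene",[(264.3,234),(292,264.3)],.115))
print("cover",*fit(cov,[g[0],g[1],-.3]))
bo=onz("top",[(446.25,197.5),(521.25,222.5),(495.4,309.2),(419.2,282.9)],.012); print("board",bo,bo.mean(0),np.linalg.norm(bo-np.roll(bo,1,0),axis=1))
sc=onz("scene",[(187,190),],.012)
def tri(u,v):
    from scipy.optimize import least_squares as l
    s=l(lambda P:np.r_[proj("top",P)[0]-u,proj("scene",P)[0]-v],[.5,.3,.15]); return s.x,s.cost
for u,v in [((224.7,163.3),(360.5,337)),((234,181.7),(361,293.5)),((229.3,211.7),(387,295))]: print("tip",tri(u,v))
print("base",onz("top",[(239.3,160.7),(246.7,233.3),(202.7,237.7)],.005))
E
python3 fit.py
```

```text
handle [ 0.55886426 -0.00393939  0.139     ]
pins [[ 0.58164783  0.05100296  0.115     ]
 [ 0.53961448 -0.05900234  0.115     ]] [[ 0.54074333 -0.05576677  0.115     ]
 [ 0.58845495  0.05933224  0.115     ]]
cover [ 0.56043173 -0.00288443 -0.35461289] [[-0.7  0.3]
 [-2.5 -2.2]
 [ 0.1  5.2]
 [-0.9 -1.4]
 [-0.8 -0.7]
 [-0.6 -0.2]
 [ 1.2 -0.3]
 [-0.7 -3. ]
 [-1.   0.1]
 [ 0.1  0. ]
 [-0.8 -0.8]
 [-0.2 -2.9]
 [-0.4 -0.7]]
board [[ 0.63135288 -0.28011812  0.012     ]
 [ 0.56544869 -0.47896265  0.012     ]
 [ 0.33599811 -0.40502661  0.012     ]
 [ 0.40350319 -0.20574473  0.012     ]] [ 0.48407572 -0.34246302  0.012     ] [0.2396808  0.20948152 0.24106867 0.21040486]
tip (array([0.68791462, 0.28633102, 0.12887938]), np.float64(0.07928359490394705))
tip (array([0.63328555, 0.25262986, 0.17372801]), np.float64(0.0020895297700997753))
tip (array([0.56920879, 0.27398878, 0.12932183]), np.float64(0.9512437786638123))
base [[0.72926621 0.27557116 0.005     ]
 [0.53245855 0.25168457 0.005     ]
 [0.51990213 0.36848919 0.005     ]]
```

```bash
cat > plan.py <<'E'
from h import *
def down(a):   # tool down, tool y at world angle a
    y=np.array([np.cos(a),np.sin(a),0]); z=np.array([0,0,-1.]); return np.c_[np.cross(y,z),y,z]
def pose():
    o=manip.get_obs(); return o["position"],R.from_quat(o["orientation"]).as_matrix(),o
def plan(p1,R1,n,start=None):
    p,M=start if start else pose()[:2]
    p=np.array(p);p0=p.copy(); w=R.from_matrix(M.T@R1).as_rotvec(degrees=True); done=np.zeros(3); X=[];W=[]
    for i in range(1,n+1):
        d=np.round((p0+(np.array(p1)-p0)*i/n-p)@M*1000); X.append([int(v) for v in d]); p=p+M@d/1000
        r=np.round(w*i/n-done,1); done+=r; M=M@R.from_rotvec(r,degrees=True).as_matrix(); W.append([float(v) for v in r])
    for k in range(0,n,8): print("xyz",X[k:k+8]); print("rot",W[k:k+8])
    return p,M
def show():
    p,M,o=pose(); print("t",round(o["time"],2),"p",np.round(p*1000,1),"ydeg",round(np.degrees(np.arctan2(M[1,1],M[0,1])),2),"z",np.round(M[:,2],4),"F",np.round(o["wrist_force"],1),"T",np.round(o["wrist_torque"],2),"gap",round(o["finger_gap"]*1000,1),"gf",round(o["grasp_force"],1),"q",np.round(o["joint_pos"],2))
E
python3 -c "
from plan import *
show(); plan([.560,-.0035,.23],down(-.36),16)"
```

```text
t 0.1 p [ 223.4 -556.3  230.6] ydeg -68.12 z [-6.0e-04  1.4e-03 -1.0e+00] F [ 1.  -0.6  0.2] T [-0.02 -0.   -0.  ] gap 85.7 gf 0.0 q [-1.19  0.31 -0.05  1.21 -0.    1.57]
xyz [[32, -24, 0], [34, -23, 0], [35, -20, 0], [36, -19, 0], [36, -17, 0], [38, -16, 0], [38, -13, 0], [39, -11, 1]]
rot [[-0.0, -0.0, -3.0], [-0.0, -0.0, -2.9], [-0.0, -0.0, -3.0], [-0.0, -0.0, -3.0], [-0.0, -0.0, -2.9], [-0.0, -0.0, -3.0], [-0.0, -0.0, -3.0], [-0.0, -0.0, -2.9]]
xyz [[39, -9, 0], [40, -7, 0], [40, -5, 0], [41, -3, 0], [40, -1, 0], [40, 1, 0], [41, 4, 0], [40, 5, 0]]
rot [[-0.0, -0.0, -3.0], [-0.1, -0.0, -3.0], [0.0, -0.0, -3.0], [0.0, -0.0, -2.9], [0.0, -0.0, -3.0], [0.0, -0.0, -3.0], [0.0, -0.0, -2.9], [0.0, -0.0, -3.0]]
```

Emit:
drive_tool(xyz=[[32,-24,0],[34,-23,0],[35,-20,0],[36,-19,0],[36,-17,0],[38,-16,0],[38,-13,0],[39,-11,1]], delta_rot=[[0,0,-3],[0,0,-3],[0,0,-3],[0,0,-3],[0,0,-3],[0,0,-3],[0,0,-3],[0,0,-3]], hand=[1,1,1,1,1,1,1,1])

```text
time: 0.9
position: [0.3917, -0.2783, 0.2302]
orientation: [0.921, 0.391, -0.0, -0.0]
wrist_force: [-0.2, 0.1, 0.2]
finger_gap: 0.0855
grasp_force: 0.0
```

Emit:
drive_tool(xyz=[[39,-9,0],[40,-7,0],[40,-5,0],[41,-3,0],[40,-1,0],[40,1,0],[41,4,0],[40,5,0]], delta_rot=[[0,0,-3],[0,0,-3],[0,0,-3],[0,0,-3],[0,0,-3],[0,0,-3],[0,0,-3],[0,0,-3]], hand=[1,1,1,1,1,1,1,1])

```text
time: 1.7
position: [0.5581, -0.0007, 0.2299]
orientation: [0.819, 0.574, -0.0, -0.0]
wrist_force: [0.6, -0.0, -0.5]
finger_gap: 0.0857
grasp_force: 0.0
```

Emit:
drive_tool(xyz=[[-2,3,15],[0,0,18],[0,0,18],[0,0,18],[0,0,18],[0,0,16],[0,0,12],[0,0,7]], delta_rot=[[0,0,0.5],[0,0,0],[0,0,0],[0,0,0],[0,0,0],[0,0,0],[0,0,0],[0,0,0]], hand=[1,1,1,1,1,1,0.7,0.5], force=20)

```text
time: 2.5
position: [0.559, -0.0052, 0.107]
orientation: [0.822, 0.569, -0.001, -0.001]
wrist_force: [-0.7, -0.7, -0.5]
finger_gap: 0.0591
grasp_force: 0.0
```

```bash
python3 - <<'E'
from plan import *
show()
s=manip.read_camera("scene")[:,:,::-1]; t=manip.read_camera("top")[:,:,::-1]
f=lambda im,x,y,w,h,k: cv2.resize(im[y:y+h,x:x+w],None,fx=k,fy=k,interpolation=cv2.INTER_CUBIC)
cv2.imwrite("pics/g1.png",np.hstack([f(s,230,195,100,100,4),f(t,295,165,100,100,4)]))
E
```

```text
t 2.5 p [559.   -5.2 107. ] ydeg -20.62 z [-0.0018  0.     -1.    ] F [-0.7 -0.7 -0.5] T [-0.05 -0.02  0.04] gap 59.1 gf 0.0 q [-0.01  0.32 -0.33  0.92  0.    1.92]
```

View pics/g1.png

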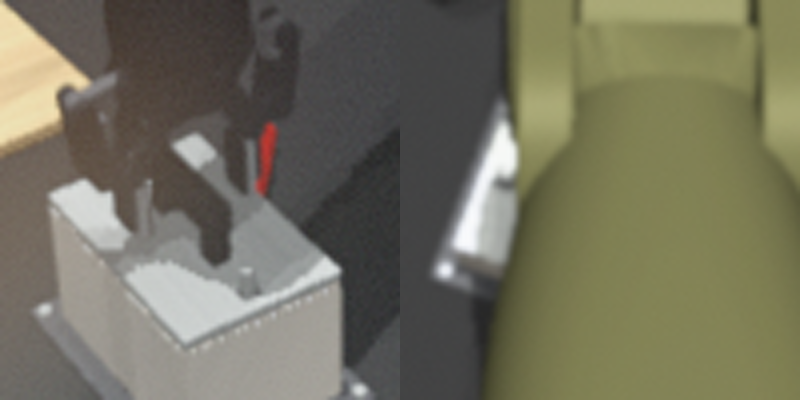

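The scene view shows the two fingers on either side of the black handle, crop (140,210) and (255,170). The arm hides the view from above. I'll close gently and read the wrist force.

Emit:
drive_tool(xyz=[[0,0,0],[0,0,0],[0,0,0],[0,0,0],[0,0,0],[0,0,0],[0,0,0],[0,0,0]], delta_rot=[[0,0,0],[0,0,0],[0,0,0],[0,0,0],[0,0,0],[0,0,0],[0,0,0],[0,0,0]], hand=[0.4,0.32,0.28,0.25,0.22,0.19,0.1,0.1], force=20)

```text
time: 3.4
position: [0.5604, -0.0054, 0.1087]
orientation: [0.822, 0.569, 0.0, 0.0]
wrist_force: [0.6, -0.6, 2.2]
finger_gap: 0.0156
grasp_force: 20.2
```

```bash
python3 -c "
from plan import *
show()"
```

```text
t 3.4 p [560.4  -5.4 108.7] ydeg -20.63 z [ 1.e-03 -2.e-04 -1.e+00] F [ 0.6 -0.6  2.2] T [-0.09 -0.23  0.02] gap 15.6 gf 20.2 q [-0.01  0.32 -0.33  0.92 -0.    1.92]
```

Emit:
drive_tool(xyz=[[0,0,0],[0,0,0],[0,0,-3],[0,0,-5],[0,0,-6],[0,0,-6],[0,0,-6],[0,0,-6]], delta_rot=[[0,0,0],[0,0,0],[0,0,0],[0,0,0],[0,0,0],[0,0,0],[0,0,0],[0,0,0]], hand=[0.1,0.1,0.1,0.1,0.1,0.1,0.1,0.1], force=50)

```text
time: 4.2
position: [0.5595, -0.0051, 0.1408]
orientation: [0.822, 0.569, -0.0, -0.0]
wrist_force: [0.5, 0.4, -2.5]
finger_gap: 0.0159
grasp_force: 49.1
```

```bash
python3 -c "
from plan import *
show(); p,M,_=pose(); s=plan([p[0],p[1],.21],M,8); s=plan([.484,-.342,.21],down(-.316),16,s)"
```

```text
t 4.2 p [559.5  -5.1 140.8] ydeg -20.62 z [-5.e-04  2.e-04 -1.e+00] F [ 0.5  0.4 -2.5] T [-0.07 -0.05 -0.04] gap 15.9 gf 49.1 q [-0.01  0.29 -0.29  0.99  0.    1.92]
xyz [[0, 0, -9], [0, 0, -8], [0, 0, -9], [0, 0, -9], [0, 0, -8], [0, 0, -9], [0, 0, -9], [0, 0, -8]]
rot [[0.0, 0.0, 0.0], [0.0, 0.0, 0.0], [0.0, 0.0, 0.0], [0.0, 0.0, 0.0], [0.0, 0.0, 0.0], [0.0, 0.0, 0.0], [0.0, 0.0, 0.0], [0.0, 0.0, 0.0]]
xyz [[-21, 3, 0], [-22, 3, 0], [-21, 3, 0], [-22, 3, 0], [-21, 2, 0], [-21, 3, 0], [-22, 3, 0], [-21, 2, 0]]
rot [[-0.0, -0.0, -0.2], [-0.0, -0.0, -0.1], [-0.0, -0.0, -0.2], [-0.0, -0.0, -0.1], [-0.0, -0.0, -0.2], [-0.0, -0.0, -0.1], [-0.0, -0.0, -0.2], [-0.0, -0.0, -0.2]]
xyz [[-22, 3, 0], [-21, 2, 0], [-21, 3, 0], [-22, 2, 0], [-21, 2, 0], [-22, 3, 0], [-21, 2, 0], [-22, 2, 0]]
rot [[-0.0, -0.0, -0.1], [-0.0, -0.0, -0.2], [-0.0, -0.0, -0.1], [-0.0, -0.0, -0.2], [-0.0, -0.0, -0.1], [-0.0, -0.0, -0.2], [-0.0, -0.0, -0.2], [-0.0, -0.0, -0.1]]
```

The wrist force shows −2.5 N, which is the cover's weight, so the cover is free of the pins.

Emit:
drive_tool(xyz=[[0,0,-9],[0,0,-9],[0,0,-9],[0,0,-9],[0,0,-9],[-8,1,-9],[-15,2,-8],[-20,3,-7]], delta_rot=[[0,0,0],[0,0,0],[0,0,0],[0,0,0],[0,0,0],[0,0,0],[0,0,0],[0,0,0]], hand=[0.1,0.1,0.1,0.1,0.1,0.1,0.1,0.1])

```text
time: 5.0
position: [0.5501, -0.0485, 0.2101]
orientation: [0.822, 0.569, 0.0, 0.0]
wrist_force: [0.5, -0.2, -2.2]
finger_gap: 0.0155
grasp_force: 49.1
```

Emit:
drive_tool(xyz=[[-24,3,0],[-26,3,0],[-28,3,0],[-28,3,0],[-28,3,0],[-28,3,0],[-28,3,0],[-28,3,0]], delta_rot=[[0,0,-0.3],[0,0,-0.3],[0,0,-0.3],[0,0,-0.3],[0,0,-0.3],[0,0,-0.3],[0,0,-0.3],[0,0,-0.3]], hand=[0.1,0.1,0.1,0.1,0.1,0.1,0.1,0.1])

```text
time: 5.8
position: [0.4987, -0.2632, 0.2097]
orientation: [0.81, 0.586, -0.0, 0.0]
wrist_force: [-0.1, 0.4, -2.7]
finger_gap: 0.0152
grasp_force: 49.2
```

```bash
python3 - <<'E'
from plan import *
show(); plan([.484,-.342,.10],down(-.316),8)
s=manip.read_camera("scene")[:,:,::-1]; t=manip.read_camera("top")[:,:,::-1]
f=lambda im,x,y,w,h,k: cv2.resize(im[y:y+h,x:x+w],None,fx=k,fy=k,interpolation=cv2.INTER_CUBIC)
cv2.imwrite("pics/m1.png",np.vstack([np.hstack([f(s,230,215,100,75,4),f(t,300,180,100,75,4)]),np.hstack([f(s,330,280,100,75,4),f(t,190,150,100,75,4)])]))
E
```

```text
t 5.8 p [ 498.7 -263.2  209.7] ydeg -18.27 z [-3.e-04 -4.e-04 -1.e+00] F [-0.1  0.4 -2.7] T [-0.03 -0.04 -0.01] gap 15.2 gf 49.2 q [-0.49  0.26 -0.17  1.14 -0.    1.4 ]
xyz [[-10, 1, 14], [-10, 2, 13], [-10, 1, 14], [-10, 1, 14], [-10, 2, 14], [-10, 1, 13], [-9, 1, 14], [-10, 2, 14]]
rot [[-0.0, 0.0, -0.0], [-0.0, 0.0, -0.0], [-0.0, 0.0, -0.1], [-0.0, 0.0, 0.0], [-0.0, 0.0, -0.0], [-0.0, 0.0, -0.0], [-0.0, 0.0, -0.0], [-0.0, 0.0, -0.1]]
```

View pics/m1.png

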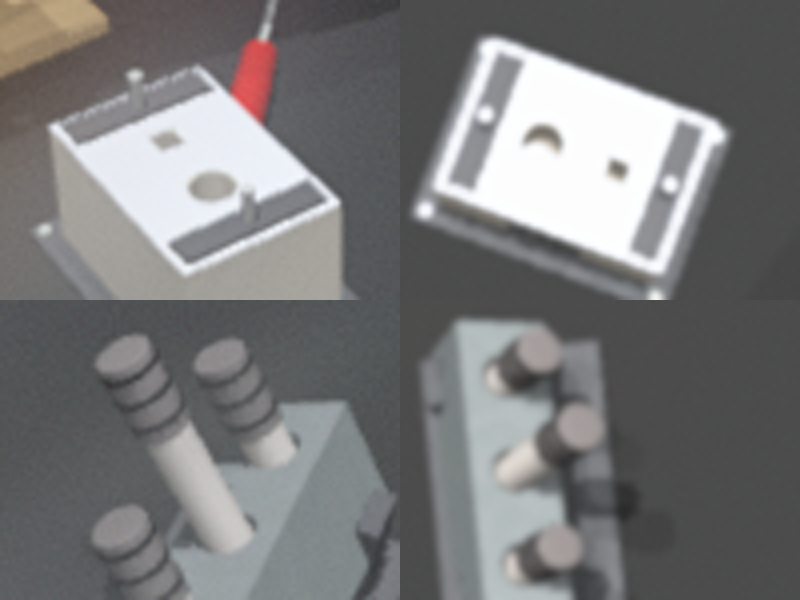

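The view without the cover shows the wide hole at scene (283,261.5) and top (335.7,214), on the magazine's left side (world +y). The narrow square hole is towards −y, at scene (271.5,250). So the magazine's yaw needs no half turn. Next I'll lower the cover onto the board.

Emit:
drive_tool(xyz=[[-10,1,16],[-10,2,16],[-10,1,16],[-10,1,16],[-10,2,16],[-10,1,16],[-9,1,16],[-10,2,14]], delta_rot=[[0,0,0],[0,0,0],[0,0,0],[0,0,0],[0,0,0],[0,0,0],[0,0,0],[0,0,0]], hand=[0.1,0.1,0.1,0.1,0.1,0.1,0.1,0.1])

```text
time: 6.7
position: [0.4849, -0.34, 0.0826]
orientation: [0.81, 0.586, -0.0, -0.0]
wrist_force: [0.2, -0.4, -0.7]
finger_gap: 0.0156
grasp_force: 49.1
```

Emit:
drive_tool(xyz=[[0,0,12],[0,0,10],[0,0,9],[0,0,7],[0,0,5],[0,0,3],[0,0,2],[0,0,2]], delta_rot=[[0,0,0],[0,0,0],[0,0,0],[0,0,0],[0,0,0],[0,0,0],[0,0,0],[0,0,0]], hand=[0.1,0.1,0.1,0.1,0.1,0.1,0.1,0.1])

```text
time: 7.5
position: [0.486, -0.3396, 0.0335]
orientation: [0.81, 0.586, 0.0, 0.0]
wrist_force: [-0.5, -0.4, -1.7]
finger_gap: 0.0154
grasp_force: 49.1
```

```bash
python3 -c "
from plan import *
show()"
```

```text
t 7.5 p [ 486.  -339.6   33.5] ydeg -18.22 z [ 5.e-04 -3.e-04 -1.e+00] F [-0.5 -0.4 -1.7] T [-0.03 -0.   -0.04] gap 15.4 gf 49.1 q [-0.61  0.45 -0.33  0.79  0.    1.28]
```

Emit:
drive_tool(xyz=[[-3,-1,1],[0,0,1],[0,0,1],[0,0,1],[0,0,1],[0,0,0],[0,0,0],[0,0,0]], delta_rot=[[0,0,0],[0,0,0],[0,0,0],[0,0,0],[0,0,0],[0,0,0],[0,0,0],[0,0,0]], hand=[0.1,0.1,0.1,0.1,0.1,0.1,0.1,0.1])

```text
time: 8.3
position: [0.4839, -0.3421, 0.0283]
orientation: [0.81, 0.586, 0.0, 0.0]
wrist_force: [0.2, -0.9, -3.1]
finger_gap: 0.0152
grasp_force: 49.1
```

Emit:
drive_tool(xyz=[[0,0,0.5],[0,0,0.5],[0,0,0.5],[0,0,0],[0,0,0],[0,0,0],[0,0,0],[0,0,0]], delta_rot=[[0,0,0],[0,0,0],[0,0,0],[0,0,0],[0,0,0],[0,0,0],[0,0,0],[0,0,0]], hand=[0.1,0.1,0.1,0.1,0.1,0.1,0.1,0.1])

```text
time: 9.1
position: [0.4839, -0.3421, 0.0278]
orientation: [0.81, 0.586, 0.0, 0.0]
wrist_force: [-3.0, 1.5, 6.1]
finger_gap: 0.0149
grasp_force: 50.4
```

Contact with the board reads +6 N. I'll release and rise.

Emit:
drive_tool(xyz=[[0,0,0],[0,0,0],[0,0,0],[0,0,0],[0,0,0],[0,0,-5],[0,0,-15],[0,0,-25]], delta_rot=[[0,0,0],[0,0,0],[0,0,0],[0,0,0],[0,0,0],[0,0,0],[0,0,0],[0,0,0]], hand=[0.25,0.35,0.5,0.6,0.7,0.7,0.7,0.7])

```text
time: 9.9
position: [0.4826, -0.3413, 0.071]
orientation: [0.81, 0.586, -0.001, -0.002]
wrist_force: [-0.0, 0.1, 0.0]
finger_gap: 0.0597
grasp_force: 0.0
```

Emit:
drive_tool(xyz=[[0,0,-35],[0,0,-40],[0,0,-40],[0,0,-40],[0,0,-40],[0,0,-10],[0,0,0],[0,0,0]], delta_rot=[[0,0,0],[0,0,0],[0,0,0],[0,0,0],[0,0,0],[0,0,0],[0,0,0],[0,0,0]], hand=[0.8,0.8,0.8,0.8,0.8,0.8,0.8,0.8])

```text
time: 10.7
position: [0.4834, -0.3418, 0.2757]
orientation: [0.81, 0.586, -0.0, -0.001]
wrist_force: [0.1, 0.3, 0.4]
finger_gap: 0.0684
grasp_force: 0.0
```

```bash
cat > fit2.py <<'E'
from plan import *
from scipy.optimize import least_squares
S=lambda x,y,ox,oy:((x+.5)/4-.5+ox,(y+.5)/4-.5+oy)
s=lambda x,y:("scene",S(x,y,230,215)); t=lambda x,y:("top",S(x-400,y,300,180))
a,b=.05,.075
mag=[((a,b,.09),s(185,272)),((a,-b,.09),s(50,127)),((-a,-b,.09),s(205,67)),((-a,b,.09),s(340,205)),((0,.06,.115),s(248,190)),((0,-.06,.115),s(136,75)),((0,.022,.09),s(212,187)),((0,-.027,.09),s(167,141)),
((a,b,.09),t(482,42)),((a,-b,.09),t(727,130)),((-a,-b,.09),t(660,272)),((-a,b,.09),t(436,190)),((0,.06,.115),t(485,115)),((0,-.06,.115),t(671,184)),((0,-.027,.09),t(618,170))]
def world(p,L): c,n=np.cos(p[2]),np.sin(p[2]); return [p[0]+c*L[0]-n*L[1],p[1]+n*L[0]+c*L[1],L[2]]
f=lambda p:np.ravel([proj(n,world(p,L))[0]-uv for L,(n,uv) in mag])
r=least_squares(f,[.56,-.003,-.355],loss="soft_l1"); print("mag",np.round(r.x,4)); print(np.round(f(r.x).reshape(-1,2),1).tolist()); print("hole",world(r.x,(0,.022,.09)))
s=lambda x,y:("scene",S(x,y-300,330,280)); t=lambda x,y:("top",S(x-400,y-300,190,150))
# (hole y, length out, measurement)
obs=[(0,.110,s(125,356)),(0,.065,s(160,436)),(.06,.06,s(222,358)),(-.06,.06,s(120,530)),(0,.110,t(578,428)),(.06,.06,t(560,550)),(-.06,.06,t(538,352)),(0,0,s(230,540)),(0,0,t(508,472)),(.06,0,s(283,455))]
def pt(p,y,l):
    if y: y=-y if p[4]<0 else y
    return world(p,(-.004-l*np.sin(p[3]),y,.083+l*np.cos(p[3])))
for sg in (1,-1):
    g=lambda p:np.ravel([proj(n,pt(np.r_[p,sg],y,l))[0]-uv for y,l,(n,uv) in obs])
    r=least_squares(g,[.63,.31,1.67,.57],loss="soft_l1"); print("rack",sg,np.round(r.x,4),r.cost); print(np.round(g(r.x).reshape(-1,2),1).tolist())
    p=np.r_[r.x,sg]; print("mouth",pt(p,0,0),"grip",pt(p,0,.088),"tip",pt(p,0,.11))
E
python3 fit2.py; python3 -c "
from plan import *
show()"
```

```text
mag [ 0.5611 -0.0028 -0.3589]
[[-0.1, 0.7], [-0.1, -0.1], [-1.7, -0.3], [0.2, -0.5], [-0.1, -0.5], [-0.2, -0.0], [0.1, -0.5], [0.0, -0.6], [2.3, -0.6], [-2.6, -1.3], [0.0, 0.7], [-0.7, -0.4], [-0.2, 0.1], [-0.4, 0.4], [-0.5, 0.5]]
hole [np.float64(0.5687838817069342), np.float64(0.017823633097988355), 0.09]
rack 1 [0.6265 0.3182 1.6815 0.6161] 4.5484696960831865
[[-0.8, 0.1], [2.2, -1.0], [0.3, 0.4], [0.1, -0.3], [0.7, -0.1], [-1.1, -0.9], [-0.0, -0.5], [1.1, -0.7], [0.3, -0.4], [-0.7, -0.3]]
mouth [np.float64(0.6269496748395786), np.float64(0.31425579596617803), np.float64(0.083)] grip [np.float64(0.632566917377515), np.float64(0.26371848616595167), np.float64(0.15482218949896992)] tip [np.float64(0.6339712280119991), np.float64(0.25108415871589507), np.float64(0.1727777368737124)]
rack -1 [0.5876 0.2933 2.498  0.592 ] 280.8547409569242
[[-1.0, 2.1], [1.6, -6.7], [0.7, 37.2], [0.6, -50.2], [-0.7, -2.8], [-19.5, -35.1], [25.5, 44.4], [-0.7, -17.8], [9.3, 13.9], [-0.5, 26.4]]
mouth [np.float64(0.5908019309076921), np.float64(0.2908712645757074), np.float64(0.083)] grip [np.float64(0.6300822796769098), np.float64(0.2614023309913903), np.float64(0.1560249009172332)] tip [np.float64(0.6399023668692142), np.float64(0.25403509759531107), np.float64(0.1742811261465415)]
t 10.7 p [ 483.4 -341.8  275.7] ydeg -18.22 z [-1.1e-03  7.0e-04 -1.0e+00] F [0.1 0.3 0.4] T [-0.03 -0.02 -0.  ] gap 68.4 gf 0.0 q [-0.62  0.29  0.02  1.3  -0.    1.27]
```

```bash
cat > tube.py <<'E'
from plan import *
yw=1.6815; lean=.575
d=np.array([-np.cos(yw),-np.sin(yw),0]); u=d*np.sin(lean)+np.array([0,0,np.cos(lean)])
z=-u; y=-d*np.cos(lean)+np.array([0,0,np.sin(lean)]); R0=np.c_[np.cross(y,z),y,z]
grip=np.array([.632,.265,.156]); G=grip+.0187*z
E
python3 -c "
from tube import *
print(G,u); s=plan([.62,.16,.27],down(np.arctan2(y[1],y[0])),16); s=plan(G+.08*u,R0,8,s)"
```

```text
[0.63087647 0.27510746 0.1403071 ] [ 0.06008161 -0.54050576  0.8391923 ]
xyz [[32, -2, 0], [33, 3, 1], [32, 6, 0], [31, 10, 0], [29, 14, 1], [27, 18, 0], [25, 21, 1], [22, 24, 0]]
rot [[-0.0, -0.0, -7.2], [-0.0, -0.0, -7.1], [-0.0, -0.0, -7.2], [-0.0, -0.0, -7.1], [-0.0, -0.0, -7.2], [-0.0, -0.0, -7.2], [-0.0, -0.0, -7.1], [-0.0, -0.0, -7.2]]
xyz [[19, 26, 0], [16, 29, 1], [12, 30, 0], [8, 31, 0], [4, 33, 1], [0, 32, 0], [-4, 32, 0], [-9, 32, 1]]
rot [[-0.0, -0.0, -7.1], [-0.0, -0.1, -7.2], [-0.0, 0.0, -7.2], [-0.0, 0.0, -7.1], [-0.0, 0.0, -7.2], [-0.0, 0.0, -7.1], [-0.0, 0.0, -7.2], [-0.0, 0.0, -7.2]]
xyz [[-3, 9, 8], [-3, 8, 8], [-3, 7, 9], [-3, 7, 10], [-2, 6, 9], [-3, 6, 11], [-3, 4, 11], [-3, 4, 11]]
rot [[-4.1, 0.0, 0.0], [-4.1, 0.0, 0.0], [-4.2, 0.0, 0.0], [-4.1, 0.0, 0.0], [-4.1, 0.0, 0.0], [-4.1, 0.0, 0.0], [-4.1, 0.0, 0.0], [-4.2, 0.0, 0.0]]
```

Emit:
drive_tool(xyz=[[32,-2,0],[33,3,1],[32,6,0],[31,10,0],[29,14,1],[27,18,0],[25,21,1],[22,24,0]], delta_rot=[[0,0,-7.2],[0,0,-7.2],[0,0,-7.2],[0,0,-7.2],[0,0,-7.2],[0,0,-7.1],[0,0,-7.1],[0,0,-7.1]], hand=[0.8,0.8,0.8,0.8,0.8,0.8,0.8,0.8])

```text
time: 11.5
position: [0.5509, -0.0895, 0.2712]
orientation: [0.428, 0.904, -0.001, -0.002]
wrist_force: [-0.6, -0.4, -1.1]
finger_gap: 0.0682
grasp_force: 0.0
```

Emit:
drive_tool(xyz=[[19,26,0],[16,29,1],[12,30,0],[8,31,0],[4,33,1],[0,32,0],[-4,32,0],[-9,32,1]], delta_rot=[[0,0,-7.2],[0,0,-7.2],[0,0,-7.2],[0,0,-7.2],[0,0,-7.2],[0,0,-7.1],[0,0,-7.1],[0,0,-7.1]], hand=[0.8,0.8,0.8,0.8,0.8,0.8,0.8,0.8])

```text
time: 12.3
position: [0.6189, 0.1614, 0.2682]
orientation: [-0.058, 0.998, -0.0, -0.002]
wrist_force: [1.3, 0.2, -0.1]
finger_gap: 0.0681
grasp_force: 0.0
```

Emit:
drive_tool(xyz=[[-3,9,8],[-3,8,8],[-3,7,9],[-3,7,10],[-2,6,9],[-3,6,11],[-3,4,11],[-3,4,11]], delta_rot=[[-4.1,0,0],[-4.1,0,0],[-4.1,0,0],[-4.1,0,0],[-4.1,0,0],[-4.1,0,0],[-4.2,0,0],[-4.2,0,0]], hand=[0.8,0.8,0.8,0.8,0.8,0.8,0.8,0.8])

```text
time: 13.1
position: [0.6336, 0.2321, 0.2052]
orientation: [-0.053, 0.957, 0.285, -0.018]
wrist_force: [-0.8, 0.2, 0.1]
finger_gap: 0.0684
grasp_force: 0.0
```

```bash
python3 - <<'E'
from tube import *
show(); p,M,_=pose(); print("tool-frame offset to G+.08u mm",(G+.08*u-p)@M*1000,R.from_matrix(M.T@R0).as_rotvec(degrees=True))
plan(G+.02*u,R0,8)
s=manip.read_camera("scene")[:,:,::-1]; t=manip.read_camera("top")[:,:,::-1]
f=lambda im,x,y,w,h,k: cv2.resize(im[y:y+h,x:x+w],None,fx=k,fy=k,interpolation=cv2.INTER_CUBIC)
cv2.imwrite("pics/p1.png",np.hstack([f(s,310,220,130,150,3),f(t,180,140,130,150,3)]))
E
```

```text
t 13.1 p [633.6 232.1 205.2] ydeg 96.23 z [-0.0637  0.5433 -0.8371] F [-0.8  0.2  0.1] T [-0.54 -0.09  0.03] gap 68.4 gf 0.0 q [ 0.08  0.46 -0.01  1.12  0.58 -0.04]
tool-frame offset to G+.08u mm [-2.00306218  0.85519198 -2.08116081] [ 0.21851314 -0.18831991 -0.09681939]
xyz [[0, 0, 7], [-1, 0, 7], [0, 0, 8], [0, 0, 7], [0, 0, 7], [-1, 1, 7], [0, 0, 8], [0, 0, 7]]
rot [[0.0, -0.0, -0.0], [0.1, -0.0, -0.0], [-0.0, -0.1, -0.0], [0.0, 0.0, -0.0], [0.0, -0.0, -0.1], [0.1, -0.0, 0.0], [-0.0, -0.1, 0.0], [0.0, 0.0, 0.0]]
```

View pics/p1.png

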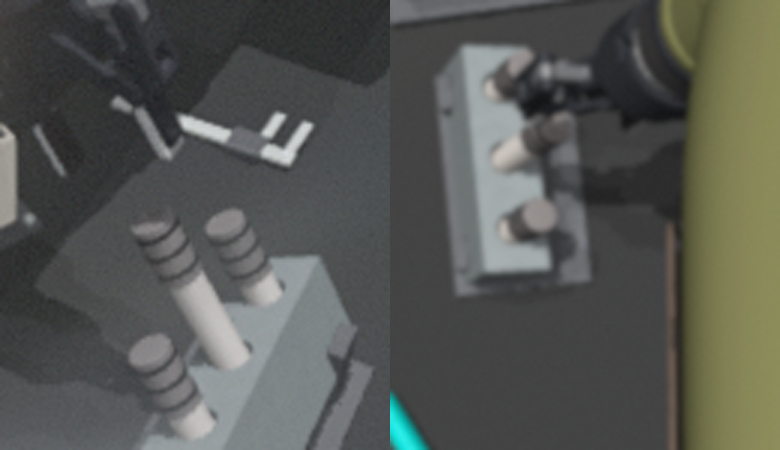

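```bash
python3 - <<'E'
from tube import *
p,M,_=pose()
for n in("scene","top"):
    print(n,"tcp",proj(n,p),"fingertips(back 8mm)",proj(n,[p+M@[0,.034,-.008],p+M@[0,-.034,-.008]]),"wrist",proj(n,p-.15*M[:,2]),"cap tip",proj(n,grip+.022*u),"grip",proj(n,grip))
E
```

```text
scene tcp [[351.72057856 276.97471966]] fingertips(back 8mm) [[364.72059374 270.97939853]
 [335.36470544 275.85991917]] wrist [[311.43834432 207.93882743]] cap tip [[361.27859059 293.3294786 ]] grip [[366.66877555 302.6958474 ]]
top tcp [[241.16556529 179.21016704]] fingertips(back 8mm) [[227.89913986 177.54454721]
 [256.63164449 179.00051231]] wrist [[270.40374614 159.54248153]] cap tip [[233.76946433 181.58509041]] grip [[230.31756147 183.89079093]]
```

The tip of the +y finger is where the calibration predicts, scene (365,271), and the cap tip is at (361,293). The poses agree, so I'll advance along the tube axis, 2 mm in −x.

Emit:
drive_tool(xyz=[[-1,0,8],[-1,1,10],[0,0,10],[0,0,10],[0,0,10],[0,0,8],[0,0,4],[0,0,0]], delta_rot=[[0,0,0],[0,0,0],[0,0,0],[0,0,0],[0,0,0],[0,0,0],[0,0,0],[0,0,0]], hand=[0.8,0.8,0.8,0.8,0.8,0.8,0.8,0.8])

```text
time: 14.0
position: [0.6328, 0.2659, 0.1576]
orientation: [-0.053, 0.957, 0.284, -0.016]
wrist_force: [0.6, 0.1, 0.3]
finger_gap: 0.0681
grasp_force: 0.0
```

```bash
python3 - <<'E'
from tube import *
show(); p,M,_=pose(); print("to G in tool mm",(G-p)@M*1000)
s=manip.read_camera("scene")[:,:,::-1]; t=manip.read_camera("top")[:,:,::-1]
f=lambda im,x,y,w,h,k: cv2.resize(im[y:y+h,x:x+w],None,fx=k,fy=k,interpolation=cv2.INTER_CUBIC)
cv2.imwrite("pics/p2.png",np.hstack([f(s,310,250,100,100,4),f(t,190,140,100,100,4)]))
for n in("scene","top"): print(n,proj(n,[p,p+M@[0,.034,-.008],p+M@[0,-.034,-.008]]).round(1).tolist())
E
```

```text
t 14.0 p [632.8 265.9 157.6] ydeg 96.37 z [-0.0615  0.5411 -0.8387] F [0.6 0.1 0.3] T [-0.52 -0.05  0.07] gap 68.1 gf 0.0 q [ 0.13  0.49 -0.08  0.98  0.58  0.02]
to G in tool mm [ 0.84334814 -1.52156893 19.62501177]
scene [[366.9, 302.5], [380.2, 297.2], [350.4, 300.9]]
top [[229.8, 183.4], [216.9, 182.0], [244.7, 183.1]]
```

View pics/p2.png

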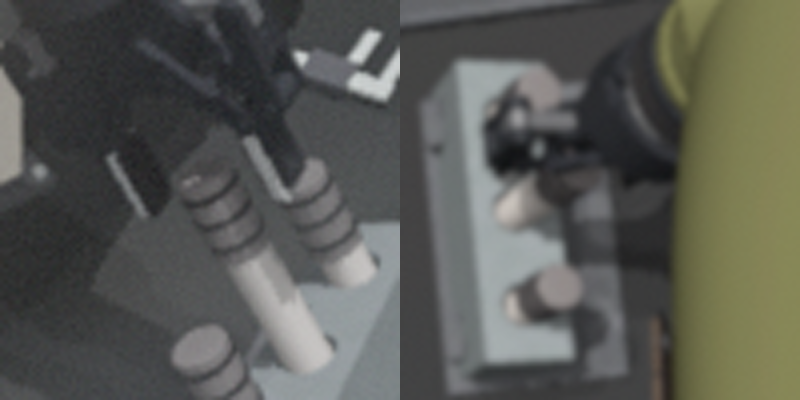

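Scene: the fingertips at (382,299) and (346,303) straddle the long tube's cap, whose top is at (362,296). The short tubes at (391,293) and (361,335) are clear. I'll advance the last 19 mm and close gently.

Emit:
drive_tool(xyz=[[1,-1,5],[0,0,6],[0,0,5],[0,0,3],[0,0,0],[0,0,0],[0,0,0],[0,0,0]], delta_rot=[[0,0,0],[0,0,0],[0,0,0],[0,0,0],[0,0,0],[0,0,0],[0,0,0],[0,0,0]], hand=[0.8,0.8,0.8,0.7,0.6,0.5,0.45,0.42], force=20)

```text
time: 14.9
position: [0.6314, 0.2748, 0.142]
orientation: [-0.053, 0.957, 0.284, -0.016]
wrist_force: [-0.4, -0.4, -0.0]
finger_gap: 0.0361
grasp_force: 0.0
```

Emit:
drive_tool(xyz=[[0,0,0],[0,0,0],[0,0,0],[0,0,0],[0,0,0],[0,0,0],[0,0,0],[0,0,0]], delta_rot=[[0,0,0],[0,0,0],[0,0,0],[0,0,0],[0,0,0],[0,0,0],[0,0,0],[0,0,0]], hand=[0.38,0.35,0.32,0.29,0.26,0.23,0.23,0.23], force=20)

```text
time: 15.7
position: [0.6314, 0.2744, 0.1417]
orientation: [-0.053, 0.957, 0.283, -0.016]
wrist_force: [1.0, -5.4, 0.1]
finger_gap: 0.0275
grasp_force: 21.5
```

```bash
python3 -c "
from tube import *
show(); p,M,_=pose(); print('to G in tool mm',(G-p)@M*1000)"
```

```text
t 15.7 p [631.4 274.4 141.7] ydeg 96.36 z [-0.0601  0.5405 -0.8392] F [ 1.  -5.4  0.1] T [-1.86 -0.21 -0.06] gap 27.5 gf 21.5 q [ 0.15  0.5  -0.11  0.94  0.57  0.04]
to G in tool mm [ 0.41218071 -0.14101309  1.5379099 ]
```

Emit:
drive_tool(xyz=[[0,-1,0],[0,0,0],[0,0,0],[0,0,-2],[0,0,-4],[0,0,-6],[0,0,-6],[0,0,-6]], delta_rot=[[0,0,0],[0,0,0],[0,0,0],[0,0,0],[0,0,0],[0,0,0],[0,0,0],[0,0,0]], hand=[0.2,0.2,0.2,0.2,0.2,0.2,0.2,0.2], force=45)

```text
time: 16.5
position: [0.6328, 0.2613, 0.1623]
orientation: [-0.053, 0.957, 0.284, -0.016]
wrist_force: [0.2, 0.0, -1.9]
finger_gap: 0.0271
grasp_force: 44.0
```

```bash
python3 -c "
from tube import *
show(); p,M,_=pose(); print('to G in tool mm',(G-p)@M*1000)"
```

```text
t 16.5 p [632.8 261.3 162.3] ydeg 96.4 z [-0.0604  0.5424 -0.8379] F [ 0.2  0.  -1.9] T [-0.71 -0.14  0.04] gap 27.1 gf 44.0 q [ 0.12  0.49 -0.08  1.    0.58  0.02]
to G in tool mm [ 0.3666647  -0.32807663 26.03800051]
```

The tube slides freely. I'll draw it the rest of the way out.

Emit:
drive_tool(xyz=[[0,0,-8],[0,0,-8],[0,0,-8],[0,0,-8],[0,0,-8],[0,0,-10],[0,0,-10],[0,0,-10]], delta_rot=[[0,0,0],[0,0,0],[0,0,0],[0,0,0],[0,0,0],[0,0,0],[0,0,0],[0,0,0]], hand=[0.2,0.2,0.2,0.2,0.2,0.2,0.2,0.2])

```text
time: 17.3
position: [0.6371, 0.2227, 0.2208]
orientation: [-0.053, 0.957, 0.284, -0.016]
wrist_force: [-0.6, -0.5, -1.8]
finger_gap: 0.0272
grasp_force: 44.0
```

```bash
python3 -c "
from tube import *
show(); a=np.arctan2(y[1],y[0]); p,M,_=pose(); s=plan([p[0],p[1]-.01,.36],M,8); s=plan([.569,.018,.32],down(a),16,s)"
```

```text
t 17.3 p [637.1 222.7 220.8] ydeg 96.38 z [-0.0603  0.5413 -0.8387] F [-0.6 -0.5 -1.8] T [-0.71 -0.08  0.01] gap 27.2 gf 44.0 q [ 0.07  0.46  0.02  1.16  0.58 -0.05]
xyz [[0, 8, -15], [0, 9, -16], [0, 8, -15], [1, 9, -15], [0, 8, -15], [0, 9, -16], [0, 8, -15], [0, 8, -15]]
rot [[0.0, 0.0, 0.0], [0.0, 0.0, 0.0], [0.0, 0.0, 0.0], [0.0, 0.0, 0.0], [0.0, 0.0, 0.0], [0.0, 0.0, 0.0], [0.0, 0.0, 0.0], [0.0, 0.0, 0.0]]
xyz [[6, -11, -4], [5, -11, -4], [6, -12, -3], [5, -11, -4], [6, -12, -2], [6, -11, -2], [5, -12, -2], [6, -12, -1]]
rot [[2.1, -0.0, 0.0], [2.0, -0.0, 0.0], [2.1, -0.0, 0.0], [2.1, -0.0, 0.0], [2.0, -0.0, 0.0], [2.1, -0.0, 0.0], [2.0, -0.0, 0.0], [2.1, -0.0, 0.0]]
xyz [[5, -12, -1], [6, -12, -1], [5, -11, 0], [6, -12, 0], [6, -12, 1], [5, -12, 1], [6, -12, 2], [5, -11, 2]]
rot [[2.1, -0.0, 0.0], [2.0, -0.0, 0.0], [2.1, -0.0, 0.0], [2.1, -0.0, 0.0], [2.0, -0.0, 0.0], [2.1, -0.0, 0.0], [2.0, -0.0, 0.0], [2.1, -0.0, 0.0]]
```

Emit:
drive_tool(xyz=[[0,6,-9],[0,6,-9],[0,6,-9],[0,6,-9],[0,6,-9],[0,6,-9],[0,6,-9],[0,6,-9]], delta_rot=[[0,0,0],[0,0,0],[0,0,0],[0,0,0],[0,0,0],[0,0,0],[0,0,0],[0,0,0]], hand=[0.2,0.2,0.2,0.2,0.2,0.2,0.2,0.2])

```text
time: 18.1
position: [0.6368, 0.2243, 0.3075]
orientation: [-0.053, 0.957, 0.284, -0.016]
wrist_force: [0.4, 0.1, -1.3]
finger_gap: 0.0272
grasp_force: 44.0
```

```bash
python3 -c "
from tube import *
show(); a=np.arctan2(y[1],y[0]); p,M,_=pose(); s=plan([.569,.018,.305],down(a),16)
print(onz('top',(306,140),.15))"
```

```text
t 18.1 p [636.8 224.3 307.5] ydeg 96.38 z [-0.0605  0.5413 -0.8387] F [ 0.4  0.1 -1.3] T [-0.72 -0.07  0.03] gap 27.2 gf 44.0 q [ 0.07  0.43  0.17  1.34  0.58 -0.05]
xyz [[6, -10, -7], [5, -11, -6], [6, -11, -6], [6, -11, -5], [5, -11, -5], [6, -12, -5], [6, -11, -4], [5, -12, -4]]
rot [[2.1, -0.0, 0.0], [2.0, -0.0, 0.0], [2.1, -0.0, 0.0], [2.0, -0.0, 0.0], [2.1, -0.0, 0.0], [2.1, -0.0, 0.0], [2.0, -0.0, 0.0], [2.1, -0.0, 0.0]]
xyz [[6, -12, -3], [5, -12, -3], [6, -12, -2], [6, -12, -2], [5, -12, -2], [6, -13, -1], [6, -12, -1], [5, -12, 0]]
rot [[2.1, -0.0, 0.0], [2.0, -0.0, 0.0], [2.1, -0.0, 0.0], [2.0, -0.0, 0.0], [2.1, -0.0, 0.0], [2.1, -0.0, 0.0], [2.0, -0.0, 0.0], [2.1, -0.0, 0.0]]
[[0.74033729 0.08909192 0.15      ]]
```

Emit:
drive_tool(xyz=[[6,-10,-7],[5,-11,-6],[6,-11,-6],[6,-11,-5],[5,-11,-5],[6,-12,-5],[6,-11,-4],[5,-12,-4]], delta_rot=[[2.1,0,0],[2,0,0],[2.1,0,0],[2,0,0],[2.1,0,0],[2.1,0,0],[2,0,0],[2.1,0,0]], hand=[0.2,0.2,0.2,0.2,0.2,0.2,0.2,0.2])

```text
time: 18.9
position: [0.6029, 0.1207, 0.3063]
orientation: [-0.055, 0.988, 0.143, -0.008]
wrist_force: [0.0, 0.5, -1.7]
finger_gap: 0.0269
grasp_force: 44.1
```

Emit:
drive_tool(xyz=[[6,-12,-3],[5,-12,-3],[6,-12,-2],[6,-12,-2],[5,-12,-2],[6,-13,-1],[6,-12,-1],[5,-12,0]], delta_rot=[[2.1,0,0],[2,0,0],[2.1,0,0],[2,0,0],[2.1,0,0],[2.1,0,0],[2,0,0],[2.1,0,0]], hand=[0.2,0.2,0.2,0.2,0.2,0.2,0.2,0.2])

```text
time: 19.7
position: [0.5691, 0.0181, 0.3045]
orientation: [-0.056, 0.998, -0.0, 0.0]
wrist_force: [-0.7, 0.5, -1.0]
finger_gap: 0.0271
grasp_force: 44.1
```

```bash
python3 - <<'E'
from tube import *
show(); a=np.arctan2(y[1],y[0]); plan([.5688,.0178,.275],down(a),8)
p,M,_=pose()
for n in("scene","top"): print(n,"top,cap bottom,foot",proj(n,[p+M@[0,0,-.041],p+M@[0,0,.004],p+M@[0,0,.129]]).round(1).tolist(), "hole",proj(n,[.5688,.0178,.09]).round(1))
s=manip.read_camera("scene")[:,:,::-1]; cv2.imwrite("pics/i0.png",cv2.resize(s[130:280,210:360],None,fx=4,fy=4,interpolation=cv2.INTER_CUBIC))
E
```

```text
t 19.7 p [569.1  18.1 304.5] ydeg 96.37 z [ 4.e-04 -7.e-04 -1.e+00] F [-0.7  0.5 -1. ] T [-0.   -0.03  0.06] gap 27.1 gf 44.1 q [ 0.03  0.24  0.02  1.35 -0.   -0.08]
xyz [[0, 0, 4], [0, 0, 3], [0, 0, 4], [0, 0, 4], [0, 0, 3], [0, 0, 4], [0, 0, 4], [0, 0, 3]]
rot [[-0.0, 0.0, 0.0], [-0.0, 0.0, 0.0], [-0.0, 0.0, 0.0], [-0.0, 0.0, 0.0], [-0.0, 0.0, 0.0], [-0.0, 0.0, 0.0], [-0.0, 0.0, 0.0], [-0.0, 0.0, 0.0]]
scene top,cap bottom,foot [[277.1, 159.7], [278.2, 179.9], [281.0, 230.5]] hole [[282.7 260.9]]
top top,cap bottom,foot [[337.6, 195.4], [337.1, 199.7], [335.8, 209.8]] hole [[335.1 215.6]]
```

View pics/i0.png

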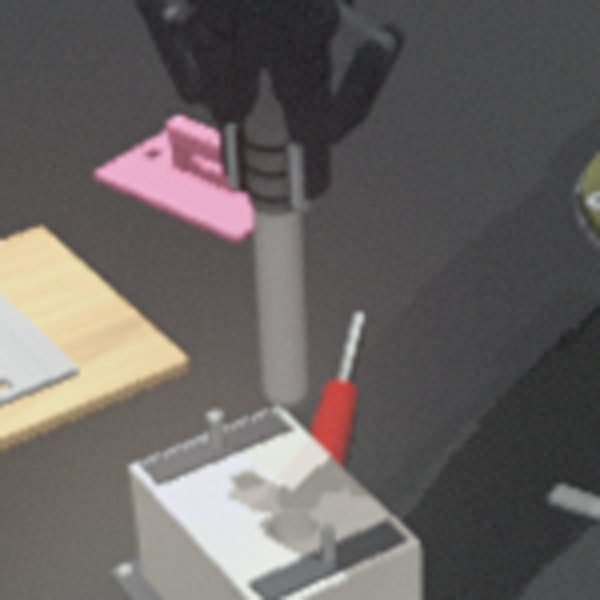

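The scene crop shows the tube hanging upright. Its foot is at about (281,230.6) against a predicted (281,230.5), and the hole mouth is predicted at (282.7,261). So the tube sits on the tool axis within about 1–2 mm. I'll lower to just above the mouth, then feel the way in by force.

Emit:
drive_tool(xyz=[[0,0,8],[0,0,10],[0,0,12],[0,0,12],[0,0,12],[0,0,10],[0,0,8],[0,0,4]], delta_rot=[[0,0,0],[0,0,0],[0,0,0],[0,0,0],[0,0,0],[0,0,0],[0,0,0],[0,0,0]], hand=[0.2,0.2,0.2,0.2,0.2,0.2,0.2,0.2])

```text
time: 20.55
position: [0.5689, 0.0184, 0.2267]
orientation: [-0.056, 0.998, 0.0, -0.001]
wrist_force: [0.2, 0.3, -1.4]
finger_gap: 0.0268
grasp_force: 44.2
```

Emit:
drive_tool(xyz=[[0,0,2],[0,0,2],[0,0,2],[0,0,2],[0,0,1],[0,0,1],[0,0,1],[0,0,0]], delta_rot=[[0,0,0],[0,0,0],[0,0,0],[0,0,0],[0,0,0],[0,0,0],[0,0,0],[0,0,0]], hand=[0.2,0.2,0.2,0.2,0.2,0.2,0.2,0.2])

```text
time: 21.35
position: [0.5692, 0.0184, 0.2167]
orientation: [-0.056, 0.998, 0.0, -0.0]
wrist_force: [-0.3, 0.0, -0.9]
finger_gap: 0.0268
grasp_force: 44.2
```

```bash
python3 - <<'E'
from tube import *
show(); p,M,_=pose(); print("to hole xy mm, tool axes",(np.array([.5688,.0178,p[2]])-p)@M*1000)
E
```

```text
t 21.35 p [569.2  18.4 216.7] ydeg 96.38 z [-1.e-04  0.e+00 -1.e+00] F [-0.3  0.  -0.9] T [-0.01  0.01  0.  ] gap 26.8 gf 44.2 q [ 0.03  0.26 -0.15  1.16  0.   -0.08]
to hole xy mm, tool axes [ 4.96201190e-01 -5.57996632e-01  4.87529377e-05]
```

Emit:
drive_tool(xyz=[[0,0,1],[0,0,1],[0,0,1],[0,0,1],[0,0,1],[0,0,1],[0,0,1],[0,0,1]], delta_rot=[[0,0,0],[0,0,0],[0,0,0],[0,0,0],[0,0,0],[0,0,0],[0,0,0],[0,0,0]], hand=[0.2,0.2,0.2,0.2,0.2,0.2,0.2,0.2])

```text
time: 22.15
position: [0.5693, 0.0184, 0.2087]
orientation: [-0.056, 0.998, 0.0, -0.0]
wrist_force: [0.2, 0.0, -0.7]
finger_gap: 0.0273
grasp_force: 44.2
```

```bash
python3 -c "
from tube import *
show()"
```

```text
t 22.15 p [569.3  18.4 208.7] ydeg 96.37 z [-0.  0. -1.] F [ 0.2  0.  -0.7] T [-0.02 -0.02  0.01] gap 27.3 gf 44.2 q [ 0.03  0.27 -0.16  1.14  0.   -0.08]
```

Emit:
drive_tool(xyz=[[0,0,1],[0,0,1],[0,0,1],[0,0,1],[0,0,1],[0,0,1],[0,0,1],[0,0,1]], delta_rot=[[0,0,0],[0,0,0],[0,0,0],[0,0,0],[0,0,0],[0,0,0],[0,0,0],[0,0,0]], hand=[0.2,0.2,0.2,0.2,0.2,0.2,0.2,0.2])

```text
time: 22.95
position: [0.5693, 0.0184, 0.2007]
orientation: [-0.056, 0.998, 0.0, -0.0]
wrist_force: [0.0, -0.1, -0.7]
finger_gap: 0.027
grasp_force: 44.2
```

```bash
python3 -c "
from tube import *
show()"
```

```text
t 22.95 p [569.3  18.4 200.7] ydeg 96.38 z [-0.  0. -1.] F [ 0.  -0.1 -0.7] T [0.03 0.01 0.03] gap 27.0 gf 44.2 q [ 0.03  0.27 -0.18  1.12  0.   -0.08]
```

The tube is inside the hole with no side force. I'll continue down.

Emit:
drive_tool(xyz=[[0,0,4],[0,0,6],[0,0,6],[0,0,6],[0,0,6],[0,0,6],[0,0,6],[0,0,4]], delta_rot=[[0,0,0],[0,0,0],[0,0,0],[0,0,0],[0,0,0],[0,0,0],[0,0,0],[0,0,0]], hand=[0.2,0.2,0.2,0.2,0.2,0.2,0.2,0.2])

```text
time: 23.75
position: [0.5691, 0.0184, 0.1561]
orientation: [-0.056, 0.998, 0.0, -0.0]
wrist_force: [-0.4, 0.3, -1.7]
finger_gap: 0.0272
grasp_force: 44.2
```

Emit:
drive_tool(xyz=[[0,0,1],[0,0,1],[0,0,1],[0,0,1],[0,0,1],[0,0,1],[0,0,0],[0,0,0]], delta_rot=[[0,0,0],[0,0,0],[0,0,0],[0,0,0],[0,0,0],[0,0,0],[0,0,0],[0,0,0]], hand=[0.2,0.2,0.2,0.2,0.2,0.2,0.2,0.2])

```text
time: 24.55
position: [0.5693, 0.0184, 0.1508]
orientation: [-0.056, 0.998, 0.0, -0.0]
wrist_force: [0.2, 0.4, -1.5]
finger_gap: 0.0273
grasp_force: 44.2
```

Emit:
drive_tool(xyz=[[0,0,1],[0,0,1],[0,0,0.5],[0,0,0.5],[0,0,0.5],[0,0,0],[0,0,0],[0,0,0]], delta_rot=[[0,0,0],[0,0,0],[0,0,0],[0,0,0],[0,0,0],[0,0,0],[0,0,0],[0,0,0]], hand=[0.2,0.2,0.2,0.2,0.2,0.2,0.2,0.2])

```text
time: 25.35
position: [0.5693, 0.0184, 0.1473]
orientation: [-0.056, 0.998, 0.0, 0.0]
wrist_force: [-0.3, -0.4, -1.0]
finger_gap: 0.027
grasp_force: 44.2
```

Emit:
drive_tool(xyz=[[0,0,0.5],[0,0,0.5],[0,0,0.5],[0,0,0],[0,0,0],[0,0,0],[0,0,0],[0,0,0]], delta_rot=[[0,0,0],[0,0,0],[0,0,0],[0,0,0],[0,0,0],[0,0,0],[0,0,0],[0,0,0]], hand=[0.2,0.2,0.2,0.2,0.2,0.2,0.2,0.2])

```text
time: 26.15
position: [0.5693, 0.0184, 0.1458]
orientation: [-0.056, 0.998, 0.0, 0.0]
wrist_force: [-0.5, -0.3, -1.5]
finger_gap: 0.027
grasp_force: 44.2
```

Emit:
drive_tool(xyz=[[0,0,0.5],[0,0,0.5],[0,0,0.5],[0,0,0],[0,0,0],[0,0,0],[0,0,0],[0,0,0]], delta_rot=[[0,0,0],[0,0,0],[0,0,0],[0,0,0],[0,0,0],[0,0,0],[0,0,0],[0,0,0]], hand=[0.2,0.2,0.2,0.2,0.2,0.2,0.2,0.2])

```text
time: 26.95
position: [0.5693, 0.0184, 0.1443]
orientation: [-0.056, 0.998, -0.0, 0.0]
wrist_force: [-0.2, 0.1, -1.3]
finger_gap: 0.0271
grasp_force: 44.2
```

Emit:
drive_tool(xyz=[[0,0,0.5],[0,0,0.5],[0,0,0.5],[0,0,0],[0,0,0],[0,0,0],[0,0,0],[0,0,0]], delta_rot=[[0,0,0],[0,0,0],[0,0,0],[0,0,0],[0,0,0],[0,0,0],[0,0,0],[0,0,0]], hand=[0.2,0.2,0.2,0.2,0.2,0.2,0.2,0.2])

```text
time: 27.75
position: [0.5698, 0.0184, 0.1435]
orientation: [-0.056, 0.998, -0.0, 0.001]
wrist_force: [-0.0, -1.0, 5.3]
finger_gap: 0.0271
grasp_force: 44.7
```

Contact with the hole's bottom reads +5 N at z ≈ 143.5 mm, close to the expected 144. I'll open and rise.

Emit:
drive_tool(xyz=[[0,0,0],[0,0,0],[0,0,0],[0,0,0],[0,0,0],[0,0,0],[0,0,-10],[0,0,-20]], delta_rot=[[0,0,0],[0,0,0],[0,0,0],[0,0,0],[0,0,0],[0,0,0],[0,0,0],[0,0,0]], hand=[0.35,0.4,0.5,0.6,0.7,0.75,0.75,0.75])

```text
time: 28.55
position: [0.5681, 0.0184, 0.1722]
orientation: [-0.056, 0.998, 0.0, -0.002]
wrist_force: [0.3, 0.4, -0.2]
finger_gap: 0.0642
grasp_force: 0.0
```

Emit:
drive_tool(xyz=[[0,0,-30],[0,0,-40],[0,0,-30],[0,-30,0],[0,-45,0],[0,-45,0],[0,-45,0],[0,-45,0]], delta_rot=[[0,0,0],[0,0,0],[0,0,0],[0,0,0],[0,0,0],[0,0,0],[0,0,0],[0,0,0]], hand=[0.75,0.75,0.75,0.75,0.75,0.75,0.75,0.75])

```text
time: 29.35
position: [0.5927, -0.192, 0.2739]
orientation: [-0.056, 0.998, -0.0, 0.001]
wrist_force: [1.0, 0.1, -0.8]
finger_gap: 0.0641
grasp_force: 0.0
```

```bash
python3 - <<'E'
from tube import *
show()
s=manip.read_camera("scene")[:,:,::-1]; t=manip.read_camera("top")[:,:,::-1]
f=lambda im,x,y,w,h,k: cv2.resize(im[y:y+h,x:x+w],None,fx=k,fy=k,interpolation=cv2.INTER_CUBIC)
cv2.imwrite("pics/f1.png",np.vstack([f(s,130,150,320,240,2.5)[:600]]))
E
```

```text
t 29.35 p [ 592.7 -192.   273.9] ydeg 96.39 z [ 1.1e-03 -3.0e-04 -1.0e+00] F [ 1.   0.1 -0.8] T [-0.02 -0.04 -0.03] gap 64.1 gf 0.0 q [-0.31  0.35  0.09  1.32  0.   -0.42]
```

View pics/f1.png

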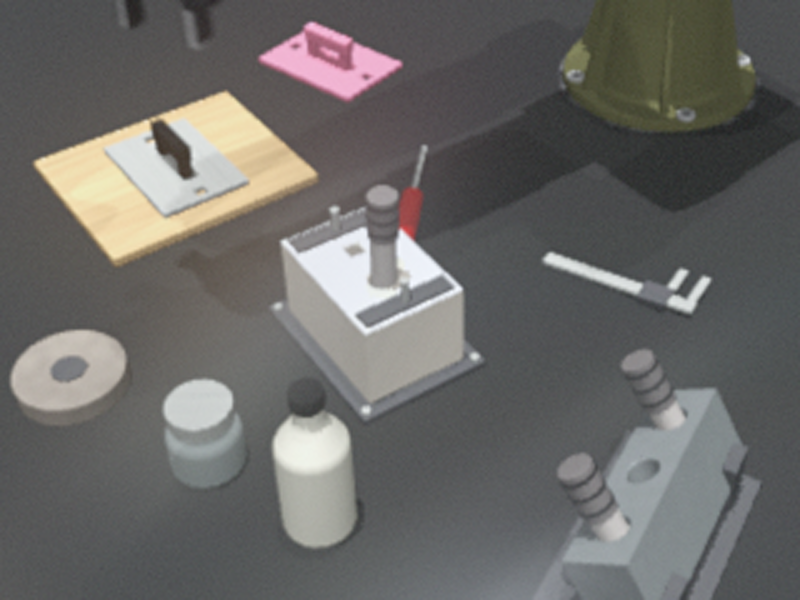

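The final view shows the cover flat on the board with its handle up, at crop (176,166) against a board centre of (177,170). The long tube stands upright in the wide hole at crop (383,235). Both short tubes are still in the rack and the bystanders have not moved. I'm handing in the job.

```bash
python3 -c "
from bench import manip
print(manip.finish_job())"
```

```text
the job is handed in; nothing more can be done
None
```

The job is handed in at about 29 s: the cover lies flat, handle up, on the middle of the board, the long tube stands on the bottom of the wide hole, and the final picture shows both short tubes and everything else in it unmoved.

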